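# Clear the cassette reader and hold its sprung lid at the inspection mark

## Task

With the lid of the cassette reader still shut, push the blue ejector slide fully forward so that the used cassette drops flat into the catch tray, and let the slide spring back. Then lift the sprung lid to the green inspection mark (30 degrees open), never as far as the red zone that trips the lamp, so that a colleague can look into the emptied chamber; finish while still holding the lid steady at the green mark. Leave the bottles, glassware and the other things around the reader where they stand.

Things in the scene. Friction and masses are not known exactly. Their poses are not given: they have to be found in the camera images.
- reader: Cream bench cassette reader (photometer), fixed, 256 mm deep (x), 300 wide (y), flat deck 95 mm above the bench. Origin: on the bench near the housing's middle; x points from its front (x = -126 mm, facing the robot) to its back, y to the robot's left, z up. Tilted display panel on the deck at x = -122 to -44, y = -145 to -60 mm, up to 113 mm high.
- green_mark (a point): Middle of the green band on the upright quadrant plate beside the lid's left edge (plate 5 mm thick, at y = 131 mm, x = -34 to 34 mm of the reader's frame, up to 206 mm high). Plate: white, green from 26 to 34 degrees, red from 42 degrees on, round the hinge axis; an orange pointer on the lid's edge shows the angle.
- lid_angle (a joint): Lid angle in rad: 0 shut, grows as the front edge rises; green is 0.454 to 0.593 (middle 0.524 = 30 degrees), red begins at 0.733. Grey lid 205 (x) x 168 (y) x 14 mm, top face 111 mm above the bench when shut, hinged at its back edge. Springs and weight pull it shut: about 4 N upward at the handle starts it, about 7 N holds it at the mark; released, it falls shut.
- lid_hinge (a point): Middle of the hinge axis, at (75, 30, 104) mm in the reader's frame; the axis runs along the reader's y. Opening by angle a turns the lid about +y of the reader (front edge goes up and back). This point does not move; its axes are the reader's.
- handle_grip (a point): Middle of the handle's bar; it moves with the lid (its axes too, parallel to the reader's when shut). Shut, it lies 182 mm in front of and 49 mm above the hinge axis, 153 mm above the bench, 42 mm above the lid's top face.
- lid: The lid. Dark steel bow handle on its front: round bar 12 mm thick along the reader's y, 90 mm long between two posts (10 mm thick, at +-51 mm), 36 mm free under the bar. The bar can turn between the fingers as the lid swings, so the gripper may stay pointing down. Origin: on the hinge axis, not on the bar (see handle_grip).
- ejector (a joint): Ejector slide travel in m: 0 at rest (rear), 0.062 fully forward; 0.057 or more counts as fully forward. It slides to the reader's front (-x). A spring pushes it back: about 2 N at the start to 5.5 N fully forward. The cassette adds 1 to 2 N.
- ejector_tab (a point): Middle of the rear face (the one to push) of the slide's blue upright thumb tab, 12 mm thick (x), 34 wide (y), standing 28 mm above the deck. This point is 15 mm above the deck, at (48, -102, 110) mm in the reader's frame at rest, and moves with the slide. A foot 4.5 mm high stands out 7 mm behind this face; behind it the deck is free for 75 mm.
- used_cassette: White plastic cassette, orange windows, 40 (x) x 50 (y) x 8 mm, about 30 g, origin at the centre of its underside. At the start a side clip grips it in the bay behind the reader's front mouth, 40 mm above the bench. The slide pushes it out to the front; near full travel it drops into the tray. A fast shove could shoot it over the tray wall: push at about 50 mm/s.
- tray_floor (a point): Middle of the catch tray's floor, in front of the reader's mouth, 30 mm above the bench, at (-167, 30, 30) mm in the reader's frame, axes as the reader's. Inside 82 mm (x) x 68 mm (y), walls 14 mm high.
- spare_cassette: unused cassette with pale windows, same size and shape as the used one, lying flat on the bench in front of the reader's right half. Origin: centre of its underside. Leave it alone.
- amber_bottle: amber reagent bottle, red cap, 60 mm across, 127 mm tall, standing beside the reader's right flank. Origin: centre of its underside. Leave it alone.
- clear_bottle: clear reagent bottle, red cap, 60 mm across, 127 mm tall, standing beside the reader's right flank (the two bottles may be swapped). Origin: centre of its underside. Leave it alone.
- beaker: empty glass beaker, 66 mm across (72 at the rim), 90 mm tall, standing beside the reader's left flank. Origin: centre of its underside. Leave it alone.
- drying_tube: grey drying tube standing on a round blue foot 54 mm across, 109 mm tall, behind the reader. Origin: centre of its underside. Leave it alone.
- sample_vial: capped vial of orange sample, 25 mm across, 46 mm tall, standing on the reader's rear deck behind the lid hinge (deck height 95 mm). Origin: centre of its underside. Leave it alone.
- tubing_spool: spool 60 mm across, 25 mm thick, lying flat on the bench at the reader's left front. Origin: centre of its underside. Leave it alone.

How it is judged:
On the way, in this order (a step that is already met when the one before it is completed fails the run):
1. the ejector slide is pushed fully forward with the lid shut (value of joint ejector above 0.057 m and value of joint lid_angle below 0.05 rad), for 0.05 s.
2. the used cassette lies flat in the catch tray and the slide has sprung back, the lid still shut (x of used_cassette in the frame of tray_floor between -0.03 and 0.03 m and y of used_cassette in the frame of tray_floor between -0.022 and 0.022 m and z of used_cassette in the frame of tray_floor between -0.004 and 0.005 m and angle between used_cassette's own z axis and vertical below 0.12 rad and linear speed of used_cassette below 0.03 m/s and value of joint ejector below 0.006 m and value of joint lid_angle below 0.05 rad), for 0.2 s.
3. the lid is raised in the fingers to the green mark (value of joint lid_angle between 0.454 and 0.593 rad and contact force between the fingers and lid above 1.5 N), for 0.4 s.
At the end, for the whole second after the job is handed in: The gripper is still holding the lid up (over 1.5 N between fingers and lid) and the lid is steady (under 0.05 rad/s) at 26 to 34 degrees, inside the green mark; the used cassette lies flat and still in the catch tray, and the ejector slide is back within 6 mm of its rest (all of step 3 and velocity of joint lid_angle between -0.05 and 0.05 rad/s and value of joint ejector below 0.006 m and contact force between used_cassette and lid below 0.2 N and x of used_cassette in the frame of tray_floor between -0.03 and 0.03 m and y of used_cassette in the frame of tray_floor between -0.022 and 0.022 m and z of used_cassette in the frame of tray_floor between -0.004 and 0.005 m and angle between used_cassette's own z axis and vertical below 0.12 rad and linear speed of used_cassette below 0.03 m/s); the arm keeps its last pose, push and grip.
It fails at once if the lid reaches the red zone (42 degrees or more) (value of joint lid_angle above 0.733 rad).
It fails at once if a bystander is moved by more than 25 mm or knocked over (distance of any of spare_cassette, amber_bottle, clear_bottle, beaker, drying_tube, sample_vial, tubing_spool from where it was at the start of the episode above 0.025 m or angle between any of spare_cassette, amber_bottle, clear_bottle, beaker, drying_tube, sample_vial, tubing_spool's own z axis and vertical above 0.5 rad).
It also fails if it takes over 48 s, if anything falls off the work surface, if the arm or the gripper's body presses on something with over 40 N, if the wrist force passes 120 N, or if a joint passes its speed limit or range.

## Robot

A 7-joint arm with a two-finger parallel gripper is mounted at the origin on the work surface. World frame = base frame: x ahead of the robot, y to its left, z up, the work surface at z = 0. Lengths are in m, angles in rad, forces in N, time in s.
With the tool pointing down it reaches from about 0.4 to 0.85 m from the base axis. Payload 10.4 kg.
Tool frame: the origin (TCP) lies at the very end of the fingers, on their centre line; the grasp point (between the pads) lies 19 mm behind it (grasp_offset is the distance from the TCP to the grasp point, in m); z points along the fingers, y is the line along which they close (so a half turn about z gives the same grasp; the last joint's range is limited). The gripper opens to 85 mm and grips with 20 to 120 N. Pads are 22 mm wide; open, the fingers measure 114 mm over their backs; the gripper's body (76 mm by 85 mm) begins 54 mm behind the grasp point. The pads swing forward as they close: fully open they stand 13 mm farther back than shut.
Start: joints at [-1.163, 0.332, -0.065, 1.46, 0.022, 1.35, -0.088], TCP at [0.261, 0.568, 0.231] pointing down, gripper open.
Joint ranges: [-2.6, 2.6], [-0.5, 2.12], [-1.47, 1.34], [0.16, 2.42], [-1.27, 4.41], [0.06, 2.06], [-2.6, 2.6]. Speed limits (rad/s): [2.22, 2.22, 2.79, 2.79, 3.14, 3.14, 3.14].

## Interface

Orientations are given as a unit quaternion [x, y, z, w].
In Python, from workcell import * gives the robot as it stands.
- The arm moves only by the tool jog_arm, never from a script. Its argument "plan" is a list of rows, each a list of 3 entries, a list of its own where there are three numbers: the turn, a rotation vector about the tool's x, y, z in rad, then the shift along the tool's x, y, z in m, then the finger opening in m, from 0 to 0.0854. A call has 1 to 8 rows; each row is the pose to reach, as a shift and turn from the pose commanded when the call began, along the tool's axes at that moment; what a row does not reach only later rows make up. A row lasts 1/12 s, in which the tool goes at most 41.7 mm and 7.16 degrees, less where a joint would pass 70% of its speed; a pose out of reach is approached as far as the arm can. A call with a gripper value outside its range is refused whole. The fingers move at their own pace and stop on an object; "force" is the grip in N (left out, the last holds). Time passes only in rows, so rows that repeat a pose let the fingers close. It gives the time, the measured TCP pose, the force, the opening and the grip force at its end, in the units of the state.
- get_obs(): the state, without advancing time (a new reading comes with each control period).
- camera(name): name is "scene" or "top"; returns a dict with "img" (384x512x3 uint8, red, green, blue), "mtx" (3x3 intrinsics, pixels), "k1" (the pictures are not rectified: a ray, as slopes to the right and down, at radius r is drawn at 1 + k1 r^2 times it, then the intrinsics apply), "extrinsics" (4x4, takes a point from camera to world coordinates). Camera axes: x right, y down, z forward; pixel columns grow to the right and rows downward; lengths in m; the calibration is good to about 2 mm. A picture is of the moment at which its call begins. There is no depth.
- hand_in(): hands the job in; it is judged then, once.
The state is a dict: "clock": time; "joint_pos": joint angles; "joint_velocities": joint speeds; "tau": joint torques, N m; "position": TCP position; "ee_rot": TCP orientation; "ft_force": force on the tool from outside, world axes, zero at the start; "torque": the same for the moment, N m; "grip_width": opening from 0.0 (shut) to 1.0 (fully open); "grasp_force": force on a finger pad.
Only numpy, scipy, OpenCV 4.12 (cv2) and the standard library are available. Lean on these libraries where they do the work, as an engineer would, in place of code of your own. Each camera call takes 0.05 s, during which the arm holds its last target. There are 200 camera calls.

## Working session

There is one attempt and no reset: what is moved stays moved. The work goes in short steps, Python scripts to look and compute and a tool call to move; the robot and the scene stay as the last step left them, time stands still between calls to the robot, and variables do not carry over. Pictures are saved under pics/ and viewed, at most 10 in all, crops included, and the job is handed in when it is done.

Besides the shell and the picture viewer there is one more tool, called after ">>>" by a JSON object that holds its "op" and its "data". jog_arm: Moves the arm, as the interface text tells. Its arguments: {"type":"object","properties":{"plan":{"type":"array"},"force":{"type":"number"}},"required":["plan"]}

```bash
mkdir -p pics; python3 - <<'E'
from workcell import *
import cv2,numpy as np
for n in("scene","top"):
    c=camera(n); cv2.imwrite(f"pics/{n}0.png",c["img"][:,:,::-1]); np.savez(n+"0.npz",**c)
    print(n,c["mtx"].tolist(),c["k1"],np.round(c["extrinsics"],3).tolist())
o=get_obs();print(o)
E
```

```text
scene [[411.9001793112386, 0.0, 252.2836058647751], [0.0, 411.9001793112386, 192.09140002568847], [0.0, 0.0, 1.0]] 0.01873497097477269 [[-0.19, 0.792, -0.58, 1.079], [0.982, 0.156, -0.108, 0.117], [0.004, -0.59, -0.807, 0.823], [0.0, 0.0, 0.0, 1.0]]
top [[402.204879646358, 0.0, 251.64840705230284], [0.0, 402.204879646358, 200.0917408935126], [0.0, 0.0, 1.0]] 0.013710923177539969 [[0.032, -0.975, 0.221, 0.366], [-0.999, -0.031, 0.01, 0.037], [-0.003, -0.221, -0.975, 1.167], [0.0, 0.0, 0.0, 1.0]]
{'clock': 0.1, 'joint_pos': array([-1.16256132,  0.33280523, -0.06466117,  1.46085008,  0.02163537,
        1.34989161, -0.08847967]), 'joint_velocities': array([-0.00106391, -0.00325784, -0.00021447, -0.00148455,  0.00069359,
        0.00016732,  0.00027945]), 'tau': array([ 8.71947013e-04, -6.26743841e+01,  4.83924081e-02, -3.92430532e+01,
        1.61170255e-02,  6.78413780e-03,  1.24062433e-05]), 'position': array([0.26091569, 0.56757176, 0.23060102]), 'ee_rot': array([ 2.13750150e-01,  9.76888160e-01, -6.23692486e-04, -8.35312617e-05]), 'ft_force': array([ 0.02861563, -1.06799204, -0.02623972]), 'torque': array([-0.01168399, -0.01181501,  0.00133902]), 'grasp_force': 0.0, 'grip_width': 1.0007583004741691}
```

View pics/scene0.png

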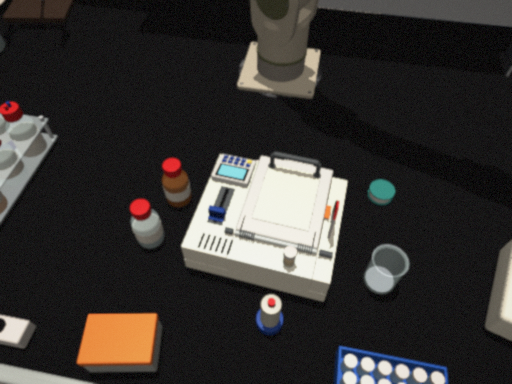

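View pics/top0.png

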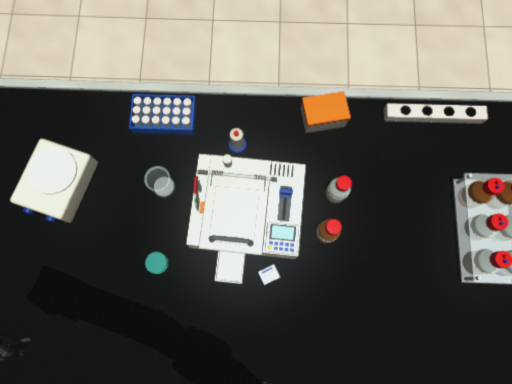

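The scene view shows the reader with its handle toward the robot (bar about (296,160)) and the blue tab at about (217,212). The top view shows deck corners near (198,155), (305,163), (189,250) and (298,257), the bar near (231,240) and the tab near (286,190).

```bash
cat > h.py <<'E'
import numpy as np,cv2
from scipy.spatial.transform import Rotation as R
def load(n): return dict(np.load(n+".npz"))
def ray(c,uv):
    k=float(c["k1"]); d=np.array([k,0,0,0,0.])
    p=cv2.undistortPoints(np.array(uv,float).reshape(-1,1,2),c["mtx"],d)[:,0]
    E=c["extrinsics"]; return E[:3,3],np.c_[p,np.ones(len(p))]@E[:3,:3].T
def onplane(c,uv,z):
    o,d=ray(c,uv); return o+d*((z-o[2])/d[:,2])[:,None]
def proj(c,P):
    E=c["extrinsics"]; q=(np.atleast_2d(P)-E[:3,3])@E[:3,:3]
    return cv2.projectPoints(q,np.zeros(3),np.zeros(3),c["mtx"],np.array([float(c["k1"]),0,0,0,0]))[0][:,0]
E
python3 - <<'E'
from h import *
out=[]
for n,(x0,y0,x1,y1) in dict(top=(170,140,320,290),scene=(175,140,355,310)).items():
    c=load(n+"0"); im=c["img"]; hsv=cv2.cvtColor(im,cv2.COLOR_RGB2HSV)
    s=np.zeros(im.shape[:2],np.uint8); s[y0:y1,x0:x1]=255
    blue=cv2.inRange(hsv,(105,130,40),(125,255,255))&s
    k,l,st,ce=cv2.connectedComponentsWithStats(blue)
    print(n,"blue",[(st[i].tolist(),ce[i].round(1).tolist()) for i in range(1,k) if st[i][4]>15])
    dark=cv2.inRange(hsv,(0,0,0),(180,255,90))&s
    k,l,st,ce=cv2.connectedComponentsWithStats(dark)
    print("dark",[(st[i].tolist(),ce[i].round(1).tolist()) for i in range(1,k) if 25<st[i][4]<2000])
    cr=cv2.inRange(im,(120,120,110),(255,255,255))&s
    cr=cv2.morphologyEx(cr,cv2.MORPH_OPEN,np.ones((5,5)))
    C=max(cv2.findContours(cr,0,2)[0],key=cv2.contourArea)
    print("cream",cv2.approxPolyDP(C,4,True)[:,0].tolist())
    out.append(cv2.resize(im[y0:y1,x0:x1],(390,390) if n=="top" else (410,390),interpolation=cv2.INTER_CUBIC))
cv2.imwrite("pics/zoom.png",np.hstack(out)[:,:,::-1])
E
```

```text
top blue [([228, 140, 19, 13, 86], [237.8, 147.4]), ([281, 188, 11, 6, 48], [286.0, 190.6]), ([281, 194, 10, 4, 27], [285.0, 195.3])]
dark [([282, 198, 5, 21, 64], [283.9, 208.1])]
cream [[199, 154], [197, 169], [208, 172], [198, 174], [204, 209], [200, 213], [192, 203], [187, 244], [218, 251], [215, 280], [241, 283], [246, 253], [297, 256], [305, 165], [285, 163], [288, 172], [283, 162], [272, 161], [271, 168], [270, 160]]
scene blue [([209, 207, 16, 15, 177], [216.6, 213.3])]
dark [([219, 188, 11, 19, 104], [223.9, 197.2]), ([209, 211, 16, 8, 88], [216.7, 214.4]), ([320, 253, 11, 5, 29], [325.1, 254.9])]
cream [[208, 180], [183, 248], [330, 282], [333, 259], [318, 254], [335, 252], [346, 180], [332, 177], [332, 170], [325, 168], [314, 178], [315, 166], [274, 159], [273, 169], [267, 156], [251, 160], [245, 187]]
```

View pics/zoom.png

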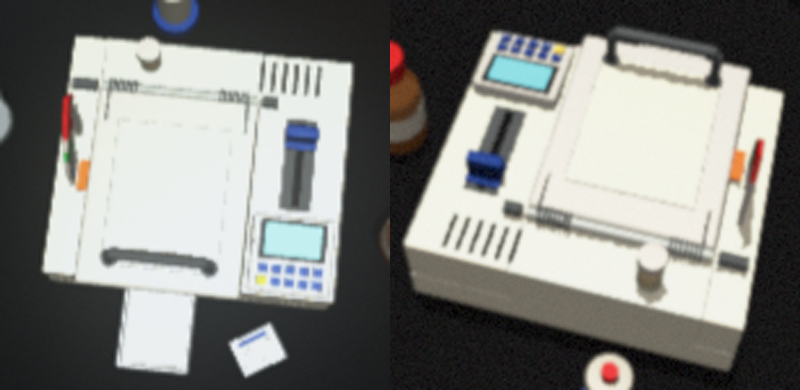

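The zoom shows the bar ends clearly, at about (211.2,238.5) and (250.8,242.7) in the top view, (272.9,155.3) and (318.5,163.1) in the scene view. It also shows the deck corners and the tab. I'll fit the reader's planar pose from these.

```bash
python3 - <<'E'
from h import *
t,s=load("top0"),load("scene0")
D=[(t,(198.8,154.2),(.130,.150,.095)),(t,(305.4,164.2),(.130,-.150,.095)),(t,(187.3,245),(-.126,.150,.095)),(t,(298,255.4),(-.126,-.150,.095)),
(t,(211.2,238.5),(-.107,.081,.155)),(t,(250.8,242.7),(-.107,-.021,.155)),
(s,(272.9,155.3),(-.107,-.021,.155)),(s,(318.5,163.1),(-.107,.081,.155)),
(s,(181.6,247.7),(.130,-.150,.095)),(s,(330,283),(.130,.150,.095)),(s,(347.5,180.1),(-.126,.150,.095)),
(t,(286,188.8),(.042,-.102,.123))]
P=np.array([onplane(c,[u],m[2])[0,:2] for c,u,m in D]); M=np.array([m[:2] for *_,m in D])
pc,mc=P.mean(0),M.mean(0); H=(M-mc).T@(P-pc); a=np.arctan2(H[0,1]-H[1,0],H[0,0]+H[1,1])
Rz=lambda a:np.array([[np.cos(a),-np.sin(a)],[np.sin(a),np.cos(a)]])
o=pc-Rz(a)@mc; print("yaw",a,"org",o); print(((P-(M@Rz(a).T+o))*1000).round(1).tolist())
np.savez("reader.npz",a=a,o=o)
w=lambda p:np.r_[Rz(a)@np.array(p[:2])+o,p[2]].round(4)
for n,p in dict(tab=(.048,-.102,.110),behind=(.075,-.102,.15),bar=(-.107,.03,.153),vial=(.11,.06,.095)).items(): print(n,w(p))
hsv=cv2.cvtColor(t["img"],cv2.COLOR_RGB2HSV)
T=Rz(a).T
for n,u,z in [("redcap1",(344,184),.127),("redcap2",(333,227),.127),("dry",(236,133),.109),("vialtop",(227.5,160.5),.141)]:
    p=onplane(t,[u],z)[0]; print(n,p.round(3),(T@(p[:2]-o)).round(3))
from workcell import *
q=get_obs(); r=R.from_quat(q["ee_rot"]).as_matrix(); print(r.round(3).tolist())
E
```

```text
yaw -0.06316983986312762 org [0.59771758 0.06128957]
[[-0.5, -2.6], [-1.6, -2.1], [-0.4, -3.7], [0.4, 0.7], [-3.2, -2.9], [-4.2, -1.4], [4.9, 4.8], [1.4, 1.3], [-0.3, 3.5], [-0.8, 0.0], [0.9, 2.7], [3.4, -0.3]]
tab [ 0.6392 -0.0435  0.11  ]
behind [ 0.6661 -0.0452  0.15  ]
bar [0.4928 0.098  0.153 ]
vial [0.7113 0.1142 0.095 ]
redcap1 [ 0.654 -0.198  0.127] [ 0.072 -0.255]
redcap2 [ 0.537 -0.167  0.127] [-0.047 -0.232]
dry [0.797 0.098 0.109] [0.197 0.049]
vialtop [0.705 0.115 0.141] [0.104 0.061]
[[-0.909, 0.418, -0.0], [0.418, 0.909, -0.001], [-0.0, -0.001, -1.0]]
```

The fit residuals are 3–5 mm, which is good enough. Moving to above and behind the tab with the fingers closed.

>>> {"op": "jog_arm", "data": {"plan": [[[0, 0, 1.203], [-0.629, -0.386, -0.03], 0], [[0, 0, 1.203], [-0.629, -0.386, -0.03], 0], [[0, 0, 1.203], [-0.629, -0.386, -0.03], 0], [[0, 0, 1.203], [-0.629, -0.386, -0.03], 0], [[0, 0, 1.203], [-0.629, -0.386, -0.03], 0], [[0, 0, 1.203], [-0.629, -0.386, -0.03], 0], [[0, 0, 1.203], [-0.629, -0.386, -0.03], 0], [[0, 0, 1.203], [-0.629, -0.386, -0.03], 0]], "force": 40}}

```text
clock: 0.77
position: [0.4468, 0.2891, 0.2448]
ee_rot: [0.658, 0.753, -0.0, -0.0]
ft_force: [0.2, 0.7, 0.1]
grip_width: 0.002
grasp_force: 0.0
```

```bash
cat > d.py <<'E'
import sys
from h import *
from workcell import *
f=np.load("reader.npz"); a=float(f["a"]); o=f["o"]
Rr=R.from_euler("z",a)
def delta(x,y,z):
    q=get_obs(); r=R.from_quat(q["ee_rot"])
    p=np.array([*o,0])+Rr.apply([x,y,z])
    # tool y along reader x (tool z down, tool x = y cross z)
    G=R.from_matrix(Rr.as_matrix()@np.array([[0,1,0],[1,0,0],[0,0,-1.]]))
    print("reader pos",(Rr.inv().apply(q["position"]-np.array([*o,0]))).round(4),"turn",(r.inv()*G).as_rotvec().round(3),"shift",r.inv().apply(p-q["position"]).round(4),"F",q["ft_force"].round(1),q["clock"])
if __name__=="__main__": delta(*map(float,sys.argv[1:4]))
E
python3 d.py .08 -.102 .26
```

```text
reader pos [-0.165   0.2178  0.2448] turn [-0.    -0.     0.197] shift [-0.3616  0.1777 -0.0153] F [0.2 0.7 0.1] 0.7667
```

>>> {"op": "jog_arm", "data": {"plan": [[[0, 0, 0.197], [-0.36, 0.178, -0.015], 0], [[0, 0, 0.197], [-0.36, 0.178, -0.015], 0], [[0, 0, 0.197], [-0.36, 0.178, -0.015], 0], [[0, 0, 0.197], [-0.36, 0.178, -0.015], 0], [[0, 0, 0.197], [-0.36, 0.178, -0.015], 0], [[0, 0, 0.197], [-0.36, 0.178, -0.015], 0], [[0, 0, 0.197], [-0.36, 0.178, -0.015], 0], [[0, 0, 0.197], [-0.36, 0.178, -0.015], 0]]}}

```text
clock: 1.43
position: [0.6347, 0.0143, 0.2571]
ee_rot: [0.727, 0.687, -0.0, -0.0]
ft_force: [-0.1, 1.2, -0.4]
grip_width: 0.003
grasp_force: 0.0
```

```bash
python3 d.py .085 -.102 .15
```

```text
reader pos [ 0.0399 -0.0445  0.2571] turn [-0.    -0.     0.007] shift [-0.0578  0.0448  0.1071] F [-0.1  1.2 -0.4] 1.4333
```

>>> {"op": "jog_arm", "data": {"plan": [[[0, 0, 0.007], [-0.058, 0.045, 0], 0], [[0, 0, 0.007], [-0.058, 0.045, 0], 0], [[0, 0, 0.007], [-0.058, 0.045, 0.035], 0], [[0, 0, 0.007], [-0.058, 0.045, 0.07], 0], [[0, 0, 0.007], [-0.058, 0.045, 0.105], 0], [[0, 0, 0.007], [-0.058, 0.045, 0.107], 0], [[0, 0, 0.007], [-0.058, 0.045, 0.107], 0]]}}

```text
clock: 2.02
position: [0.6744, -0.0442, 0.1486]
ee_rot: [0.729, 0.684, -0.002, -0.001]
ft_force: [0.3, -0.7, 0.4]
grip_width: 0.003
grasp_force: 0.0
```

```bash
python3 d.py .085 -.102 .108; python3 - <<'E'
from workcell import *
import cv2,numpy as np
a=camera("scene")["img"][140:290,150:350]; b=camera("top")["img"][140:290,180:380]
cv2.imwrite("pics/p2.png",np.hstack([cv2.resize(i,(400,300),interpolation=2) for i in(a,b)])[:,:,::-1])
E
```

```text
reader pos [ 0.0832 -0.1004  0.1486] turn [-0.004  0.    -0.001] shift [-0.0016  0.002   0.0406] F [ 0.3 -0.7  0.4] 2.0167
```

View pics/p2.png

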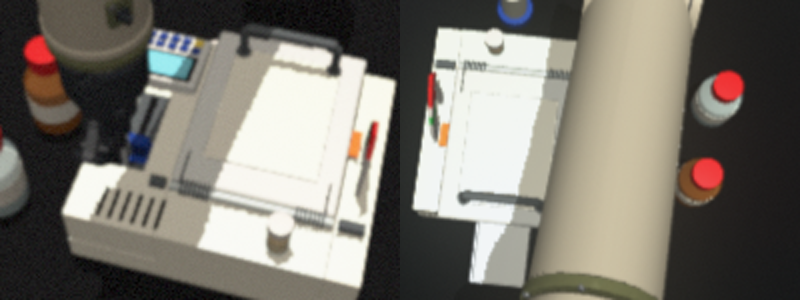

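The tips (dark, crop about (90–130,120–160)) hover near the blue tab (crop about (140,148)). I'll compare this with the projected points.

```bash
python3 - <<'E'
from d import *
s=load("scene0"); W=lambda *p:np.array([*o,0])+Rr.apply(p)
p=get_obs()["position"]
for n,P in dict(tcp=p,tcp50=p+[0,0,.05],tcpdown=[p[0],p[1],.108],tab=W(.042,-.102,.123),tabR=W(.048,-.119,.123),tabL=W(.048,-.085,.123),base=W(.055,-.102,.0995)).items(): print(n,((proj(s,P)-[150,140])*2).round(0))
E
```

```text
tcp [[116. 158.]]
tcp50 [[112. 128.]]
tcpdown [[120. 182.]]
tab [[131. 138.]]
tabR [[113. 140.]]
tabL [[145. 147.]]
base [[128. 161.]]
```

The TCP projects beside and behind the tab as planned. Lowering, with a contact check.

>>> {"op": "jog_arm", "data": {"plan": [[[0, 0, 0], [-0.001, 0.002, 0.015], 0], [[0, 0, 0], [-0.001, 0.002, 0.03], 0], [[0, 0, 0], [-0.001, 0.002, 0.04], 0], [[0, 0, 0], [-0.001, 0.002, 0.041], 0], [[0, 0, 0], [-0.001, 0.002, 0.041], 0]]}}

```text
clock: 2.53
position: [0.6777, -0.0455, 0.1096]
ee_rot: [0.729, 0.684, 0.0, -0.0]
ft_force: [0.9, 0.7, 0.1]
grip_width: 0.006
grasp_force: 0.0
```

```bash
python3 d.py .065 -.102 .108
```

```text
reader pos [ 0.0866 -0.1015  0.1096] turn [ 0.    -0.    -0.001] shift [-0.0005 -0.0216  0.0016] F [0.9 0.7 0.1] 2.5333
```

>>> {"op": "jog_arm", "data": {"plan": [[[0, 0, 0], [0, -0.003, 0.002], 0], [[0, 0, 0], [0, -0.006, 0.002], 0], [[0, 0, 0], [0, -0.009, 0.002], 0], [[0, 0, 0], [0, -0.012, 0.002], 0], [[0, 0, 0], [0, -0.015, 0.002], 0], [[0, 0, 0], [0, -0.018, 0.002], 0], [[0, 0, 0], [0, -0.021, 0.002], 0], [[0, 0, 0], [0, -0.024, 0.002], 0]]}}

```text
clock: 3.2
position: [0.6534, -0.0439, 0.1074]
ee_rot: [0.729, 0.684, 0.0, -0.0]
ft_force: [-0.5, 0.6, 0.2]
grip_width: -0.0
grasp_force: 0.0
```

```bash
python3 d.py .0 -.102 .108
```

```text
reader pos [ 0.0622 -0.1015  0.1074] turn [ 0.    -0.    -0.001] shift [-0.0005 -0.0622 -0.0006] F [-0.5  0.6  0.2] 3.2
```

>>> {"op": "jog_arm", "data": {"plan": [[[0, 0, 0], [0, -0.004, 0], 0], [[0, 0, 0], [0, -0.008, 0], 0], [[0, 0, 0], [0, -0.012, 0], 0], [[0, 0, 0], [0, -0.016, 0], 0], [[0, 0, 0], [0, -0.02, 0], 0], [[0, 0, 0], [0, -0.024, 0], 0], [[0, 0, 0], [0, -0.028, 0], 0], [[0, 0, 0], [0, -0.032, 0], 0]]}}

```text
clock: 3.87
position: [0.6215, -0.0417, 0.1073]
ee_rot: [0.729, 0.684, 0.0, 0.0]
ft_force: [5.3, 0.9, -2.4]
grip_width: 0.004
grasp_force: 2.5
```

```bash
python3 d.py .0 -.102 .108
```

```text
reader pos [ 0.0303 -0.1013  0.1073] turn [ 0.001 -0.    -0.001] shift [-0.0007 -0.0303 -0.0007] F [ 5.3  0.9 -2.4] 3.8667
```

>>> {"op": "jog_arm", "data": {"plan": [[[0, 0, 0], [0, -0.004, 0], 0], [[0, 0, 0], [0, -0.008, 0], 0], [[0, 0, 0], [0, -0.012, 0], 0], [[0, 0, 0], [0, -0.016, 0], 0], [[0, 0, 0], [0, -0.02, 0], 0], [[0, 0, 0], [0, -0.024, 0], 0], [[0, 0, 0], [0, -0.026, 0], 0]]}}

```text
clock: 4.45
position: [0.5954, -0.0398, 0.1074]
ee_rot: [0.729, 0.684, 0.0, -0.0]
ft_force: [5.3, 1.9, -2.8]
grip_width: -0.003
grasp_force: 2.5
```

```bash
python3 d.py .0 -.102 .108; python3 - <<'E'
from workcell import *
import cv2,numpy as np
a=camera("scene")["img"][140:290,150:350]; b=camera("top")["img"][150:300,180:380]
cv2.imwrite("pics/p3.png",np.hstack([cv2.resize(i,(400,300),interpolation=2) for i in(a,b)])[:,:,::-1])
E
```

```text
reader pos [ 0.0041 -0.101   0.1074] turn [ 0.    -0.001 -0.   ] shift [-0.001  -0.0041 -0.0006] F [ 5.3  1.9 -2.8] 4.45
```

View pics/p3.png

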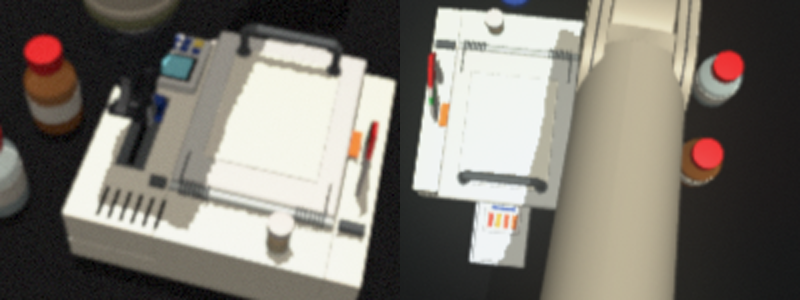

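The cassette is emerging from the mouth (top crop about (503,220)) and the tab is near the front of its slot. I'll keep pushing until it reaches the stop.

>>> {"op": "jog_arm", "data": {"plan": [[[0, 0, 0], [0, -0.003, 0], 0], [[0, 0, 0], [0, -0.006, 0], 0], [[0, 0, 0], [0, -0.008, 0], 0], [[0, 0, 0], [0, -0.008, 0], 0]]}}

```text
clock: 4.88
position: [0.5882, -0.0394, 0.1075]
ee_rot: [0.729, 0.684, 0.001, 0.001]
ft_force: [8.4, 0.6, -2.9]
grip_width: 0.002
grasp_force: 3.6
```

```bash
python3 d.py .0 -.102 .108
```

```text
reader pos [-0.0031 -0.1011  0.1075] turn [ 0.002 -0.001 -0.001] shift [-0.0009  0.0031 -0.0005] F [ 8.4  0.6 -2.9] 4.8833
```

>>> {"op": "jog_arm", "data": {"plan": [[[0, 0, 0], [0, -0.002, 0], 0], [[0, 0, 0], [0, -0.004, 0], 0], [[0, 0, 0], [0, -0.004, 0], 0], [[0, 0, 0], [0, -0.004, 0], 0]]}}

```text
clock: 5.22
position: [0.5878, -0.0394, 0.108]
ee_rot: [0.729, 0.684, 0.003, 0.004]
ft_force: [25.9, 0.3, -16.4]
grip_width: -0.002
grasp_force: 12.6
```

```bash
python3 d.py .0 -.102 .108; python3 - <<'E'
from workcell import *
import cv2,numpy as np
a=camera("scene")["img"][140:290,150:350]; b=camera("top")["img"][150:300,180:380]
cv2.imwrite("pics/p4.png",np.hstack([cv2.resize(i,(400,300),interpolation=2) for i in(a,b)])[:,:,::-1])
E
```

```text
reader pos [-0.0036 -0.1011  0.108 ] turn [ 0.01  0.   -0.  ] shift [-0.0009  0.0036  0.    ] F [ 25.9   0.3 -16.4] 5.2167
```

View pics/p4.png

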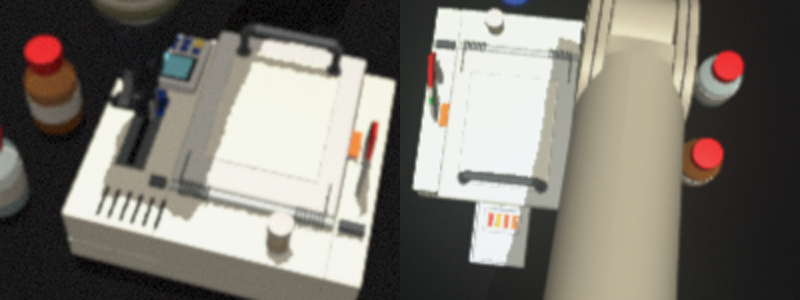

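The slide is at its hard stop (26 N) and the cassette has moved into the tray (top crop about (503,218)). Backing off so the slide can spring back.

>>> {"op": "jog_arm", "data": {"plan": [[[0, 0, 0], [0, 0.008, 0], 0], [[0, 0, 0], [0, 0.018, 0], 0], [[0, 0, 0], [0, 0.03, 0], 0], [[0, 0, 0], [0, 0.042, 0], 0], [[0, 0, 0], [0, 0.054, 0], 0], [[0, 0, 0], [0, 0.068, 0], 0], [[0, 0, 0], [0, 0.082, 0], 0], [[0, 0, 0], [0, 0.09, 0], 0]]}}

```text
clock: 5.98
position: [0.6737, -0.0457, 0.107]
ee_rot: [0.729, 0.684, -0.001, -0.0]
ft_force: [0.4, 0.6, -0.5]
grip_width: -0.001
grasp_force: 0.0
```

>>> {"op": "jog_arm", "data": {"plan": [[[0, 0, 0], [0, 0, -0.03], 0], [[0, 0, 0], [0, 0, -0.07], 0.0], [[0, 0, 0], [0, 0, -0.11], 0.03], [[0, 0, 0], [0, 0, -0.14], 0.06], [[0, 0, 0], [0, 0, -0.14], 0.06]]}}

```text
clock: 6.4
position: [0.6752, -0.0464, 0.2548]
ee_rot: [0.73, 0.684, 0.003, 0.003]
ft_force: [0.8, -1.1, 0.6]
grip_width: 0.423
grasp_force: 0.0
```

```bash
python3 d.py -.107 .03 .245
```

```text
reader pos [ 0.0841 -0.1026  0.2548] turn [ 0.009 -0.    -0.002] shift [ 0.1323 -0.1914  0.0082] F [ 0.8 -1.1  0.6] 6.4
```

>>> {"op": "jog_arm", "data": {"plan": [[[0, 0, 0], [0.132, -0.191, 0], 0.06], [[0, 0, 0], [0.132, -0.191, 0], 0.06], [[0, 0, 0], [0.132, -0.191, 0], 0.06], [[0, 0, 0], [0.132, -0.191, 0], 0.06], [[0, 0, 0], [0.132, -0.191, 0], 0.06], [[0, 0, 0], [0.132, -0.191, 0], 0.06], [[0, 0, 0], [0.132, -0.191, 0], 0.06], [[0, 0, 0], [0.132, -0.191, 0], 0.06]]}}

```text
clock: 7.07
position: [0.4902, 0.0992, 0.2474]
ee_rot: [0.729, 0.685, 0.0, -0.0]
ft_force: [0.2, -1.1, 0.7]
grip_width: 0.699
grasp_force: 0.0
```

```bash
python3 d.py -.107 .03 .132; python3 - <<'E'
from d import *
c=camera("scene"); t=camera("top")
a=c["img"][90:240,190:390]; b=t["img"][150:300,180:380]
cv2.imwrite("pics/p5.png",np.hstack([cv2.resize(i,(400,300),interpolation=2) for i in(a,b)])[:,:,::-1])
W=lambda *p:np.array([*o,0])+Rr.apply(p)
print(((proj(c,[get_obs()["position"],W(-.107,.03,.153),W(.042,-.102,.123)])-[190,90])*2).round(), ((proj(t,[W(-.167,.03,.038)])-[180,150])*2+[400,0]).round())
E
```

```text
reader pos [-0.1097  0.031   0.2474] turn [-0.    -0.001  0.001] shift [-0.0011  0.0027  0.1154] F [ 0.2 -1.1  0.7] 7.0667
[[217.  73.]
 [208. 137.]
 [ 51. 238.]] [[500. 232.]]
```

View pics/p5.png

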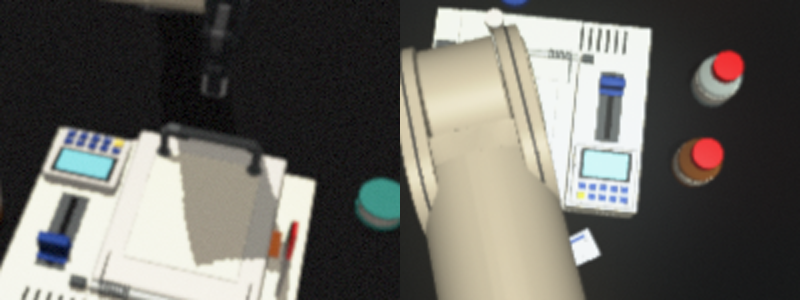

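The slide is back at rest (tab at crop (55,245)) and the bar at crop (212,135) matches its projection. The arm hides the tray, so I'll step aside once to check that the cassette lies flat.

>>> {"op": "jog_arm", "data": {"plan": [[[0, 0, 0], [-0.14, 0.11, 0], 0.06], [[0, 0, 0], [-0.14, 0.11, 0], 0.06], [[0, 0, 0], [-0.14, 0.11, 0], 0.06], [[0, 0, 0], [-0.14, 0.11, 0], 0.06], [[0, 0, 0], [-0.14, 0.11, 0], 0.06], [[0, 0, 0], [-0.14, 0.11, 0], 0.06]]}}

```text
clock: 7.67
position: [0.5933, -0.0543, 0.2464]
ee_rot: [0.732, 0.681, -0.002, 0.001]
ft_force: [0.4, -0.9, -0.2]
grip_width: 0.7
grasp_force: 0.0
```

```bash
python3 - <<'E'
from d import *
t=camera("top"); np.savez("top1.npz",**t); im=t["img"]
b=im[220:300,200:260]
cv2.imwrite("pics/p6.png",cv2.resize(b,(450,600),interpolation=2)[:,:,::-1])
hsv=cv2.cvtColor(im,cv2.COLOR_RGB2HSV); m=cv2.inRange(hsv,(0,90,100),(22,255,255)); s=np.zeros_like(m); s[240:300,205:255]=255; m&=s
v,u=np.nonzero(m); print(len(u))
P=onplane(t,np.c_[u,v],.038); q=Rr.inv().apply(P-[*o,0])
print("orange window centre, span (reader)",q.mean(0).round(4),q.min(0).round(4),q.max(0).round(4))
W=lambda *p:np.array([*o,0])+Rr.apply(p)
print(((proj(t,[W(-.167+i*.041,.03+j*.034,.044) for i in(-1,1) for j in(-1,1)])-[200,220])*7.5).round())
E
```

```text
37
orange window centre, span (reader) [-0.1509  0.0291  0.038 ] [-0.1585  0.0121  0.038 ] [-0.1435  0.0492  0.038 ]
[[306. 466.]
 [121. 448.]
 [329. 241.]
 [146. 223.]]
```

View pics/p6.png

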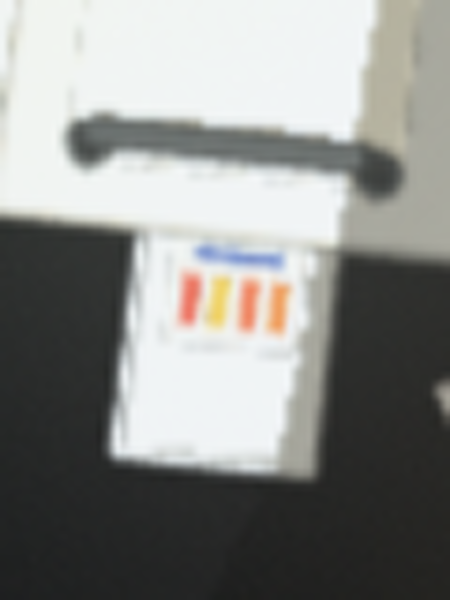

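The cassette lies in the tray, toward its rear. Label is at row 255, windows at 303 and the faint front edge at about 349 in the crop. I'll compare it with the spare's layout to get its centre.

```bash
python3 - <<'E'
from d import *
t=load("top1")
uv=np.array([[240,245],[240,256],[237,303],[232,349]])/7.5+[200,220]-.5+.5/7.5
print("used x,y:",(Rr.inv().apply(onplane(t,uv,.038)-[*o,0])).round(4).tolist())
im=t["img"]; s=np.zeros(im.shape[:2],np.uint8); s[258:292,252:290]=255
w=cv2.inRange(im,(90,90,90),(255,255,255))&s
C=max(cv2.findContours(w,0,2)[0],key=cv2.contourArea); r=cv2.minAreaRect(C)
h=cv2.cvtColor(im,cv2.COLOR_RGB2HSV); b=cv2.inRange(h,(105,70,60),(130,255,255))&s
v,u=np.nonzero(b); print(r,len(u),u.mean(),v.mean())
P=onplane(t,[r[0],(u.mean(),v.mean())],.008); print("spare centre-label mm",np.linalg.norm(P[0]-P[1])*1000)
E
```

```text
used x,y: [[-0.129, 0.0303, 0.038], [-0.1331, 0.0298, 0.038], [-0.1504, 0.0291, 0.038], [-0.1674, 0.0291, 0.038]]
((278.0, 274.5), (33.0, 22.0), 90.0) 1 264.0 271.0
spare centre-label mm 40.78455636008934
```

The cassette's centre is about 19–20 mm behind the tray's centre and about on its y, so it lies within the floor area. Continuing to the handle.

```bash
python3 d.py -.107 .03 .245
```

```text
reader pos [ 0.002  -0.1129  0.2464] turn [-0.001  0.002 -0.006] shift [ 0.1423 -0.1099  0.0012] F [-0.3  1.2 -0.1] 7.7167
```

>>> {"op": "jog_arm", "data": {"plan": [[[0, 0, 0], [0.142, -0.109, 0], 0.06], [[0, 0, 0], [0.142, -0.109, 0], 0.06], [[0, 0, 0], [0.142, -0.109, 0], 0.06], [[0, 0, 0], [0.142, -0.109, 0], 0.06], [[0, 0, 0], [0.142, -0.109, 0], 0.06], [[0, 0, 0], [0.142, -0.109, 0.02], 0.06], [[0, 0, 0], [0.142, -0.109, 0.04], 0.06], [[0, 0, 0], [0.142, -0.109, 0.05], 0.06]]}}

```text
clock: 8.38
position: [0.4912, 0.1012, 0.1954]
ee_rot: [0.729, 0.685, -0.001, -0.0]
ft_force: [-0.0, -0.5, -0.2]
grip_width: 0.706
grasp_force: 0.0
```

```bash
python3 d.py -.107 .03 .132
```

```text
reader pos [-0.1088  0.0331  0.1954] turn [-0.002  0.001  0.001] shift [-0.003   0.0019  0.0634] F [-0.  -0.5 -0.2] 8.3833
```

>>> {"op": "jog_arm", "data": {"plan": [[[0, 0, 0], [-0.003, 0.002, 0.015], 0.06], [[0, 0, 0], [-0.003, 0.002, 0.03], 0.06], [[0, 0, 0], [-0.003, 0.002, 0.045], 0.06], [[0, 0, 0], [-0.003, 0.002, 0.056], 0.06], [[0, 0, 0], [-0.003, 0.002, 0.062], 0.06], [[0, 0, 0], [-0.003, 0.002, 0.062], 0.06]]}}

```text
clock: 8.88
position: [0.4937, 0.0973, 0.1343]
ee_rot: [0.729, 0.684, -0.001, -0.0]
ft_force: [-0.8, 0.4, 0.4]
grip_width: 0.698
grasp_force: 0.0
```

>>> {"op": "jog_arm", "data": {"plan": [[[0, 0, 0], [0, 0, 0], 0.03], [[0, 0, 0], [0, 0, 0], 0.02], [[0, 0, 0], [0, 0, 0], 0.012], [[0, 0, 0], [0, 0, 0], 0.006], [[0, 0, 0], [0, 0, 0], 0.004], [[0, 0, 0], [0, 0, 0], 0.004]], "force": 30}}

```text
clock: 9.38
position: [0.4916, 0.0979, 0.1355]
ee_rot: [0.729, 0.684, -0.002, -0.002]
ft_force: [-18.2, -0.5, 13.4]
grip_width: 0.124
grasp_force: 30.3
```

```bash
python3 d.py -.107 .03 .134
```

```text
reader pos [-0.1082  0.0298  0.1355] turn [-0.006 -0.    -0.   ] shift [0.0002 0.0012 0.0015] F [-18.2  -0.5  13.4] 9.3833
```

The bar is gripped (opening about 11 mm). I'll begin the arc lift, relieving the sideways offset.

>>> {"op": "jog_arm", "data": {"plan": [[[0, 0, 0], [0, -0.002, -0.003], 0.004], [[0, 0, 0], [0, -0.001, -0.007], 0.004], [[0, 0, 0], [0, 0.001, -0.012], 0.004], [[0, 0, 0], [0, 0.003, -0.017], 0.004], [[0, 0, 0], [0, 0.004, -0.021], 0.004], [[0, 0, 0], [0, 0.006, -0.025], 0.004], [[0, 0, 0], [0, 0.008, -0.029], 0.004], [[0, 0, 0], [0, 0.009, -0.032], 0.004]]}}

```text
clock: 10.05
position: [0.5027, 0.097, 0.1674]
ee_rot: [0.729, 0.684, -0.001, -0.001]
ft_force: [-3.5, 2.2, -3.4]
grip_width: 0.128
grasp_force: 29.5
```

```bash
cat >> d.py <<'E'
    p=Rr.inv().apply(get_obs()["position"]-np.array([*o,0])); p[2]+=.019
    v=np.array([.075-p[0],p[2]-.104]); print("lid deg",np.degrees(np.arctan2(v[1],v[0]))-15.07,"radius",np.hypot(*v))
E
python3 d.py -.107 .03 .134
```

```text
File "d.py", line 13
    p=Rr.inv().apply(get_obs()["position"]-np.array([*o,0])); p[2]+=.019
IndentationError: unexpected indent
```

>>> {"op": "jog_arm", "data": {"plan": [[[0, 0, 0], [0, 0.002, -0.004], 0.004], [[0, 0, 0], [0, 0.004, -0.007], 0.004], [[0, 0, 0], [0, 0.006, -0.011], 0.004], [[0, 0, 0], [0, 0.0075, -0.0145], 0.004], [[0, 0, 0], [0, 0.0095, -0.018], 0.004], [[0, 0, 0], [0, 0.0115, -0.0215], 0.004], [[0, 0, 0], [0, 0.014, -0.025], 0.004], [[0, 0, 0], [0, 0.0165, -0.0285], 0.004]]}}

```text
clock: 10.72
position: [0.5185, 0.0959, 0.1957]
ee_rot: [0.729, 0.684, -0.001, -0.001]
ft_force: [-10.4, 1.0, -0.6]
grip_width: 0.13
grasp_force: 29.5
```

```bash
sed -i '/^if __name__/d' d.py; echo 'if __name__=="__main__": delta(*map(float,sys.argv[1:4]))' >> d.py
python3 d.py -.107 .03 .134
```

```text
reader pos [-0.0813  0.0295  0.1957] turn [-0.004  0.    -0.   ] shift [ 0.0005 -0.0255  0.0618] F [-10.4   1.   -0.6] 10.7167
lid deg 20.244940710395838 radius 0.19153881142800944
```

>>> {"op": "jog_arm", "data": {"plan": [[[0, 0, 0], [0, 0.0015, -0.0035], 0.004], [[0, 0, 0], [0, 0.004, -0.007], 0.004], [[0, 0, 0], [0, 0.0065, -0.01], 0.004], [[0, 0, 0], [0, 0.009, -0.013], 0.004], [[0, 0, 0], [0, 0.0115, -0.016], 0.004], [[0, 0, 0], [0, 0.014, -0.019], 0.004], [[0, 0, 0], [0, 0.0165, -0.0215], 0.004], [[0, 0, 0], [0, 0.019, -0.024], 0.004]]}}

```text
clock: 11.38
position: [0.5377, 0.0945, 0.2202]
ee_rot: [0.729, 0.684, -0.001, -0.001]
ft_force: [-12.5, 0.3, 3.7]
grip_width: 0.128
grasp_force: 29.8
```

```bash
python3 d.py -.107 .03 .134; python3 - <<'E'
from workcell import *
import cv2,numpy as np
a=camera("scene")["img"][110:260,210:410]; b=camera("top")["img"][150:300,160:360]
cv2.imwrite("pics/p7.png",np.hstack([cv2.resize(i,(400,300),interpolation=2) for i in(a,b)])[:,:,::-1])
E
```

```text
reader pos [-0.062   0.0294  0.2202] turn [-0.003  0.    -0.001] shift [ 0.0006 -0.0447  0.0863] F [-12.5   0.3   3.7] 11.3833
lid deg 29.54356198768577 radius 0.19244148973912872
```

View pics/p7.png

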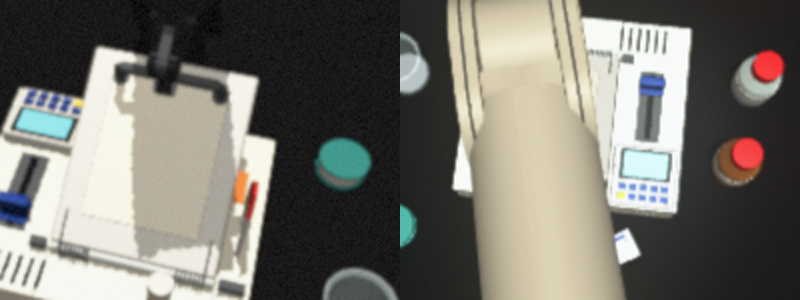

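The lid is held open by the bar at about 29.5°. The slide is at rest and everything around the reader is unmoved. I'll hold so it settles.

>>> {"op": "jog_arm", "data": {"plan": [[[0, 0, 0], [0, 0, 0], 0.004], [[0, 0, 0], [0, 0, 0], 0.004], [[0, 0, 0], [0, 0, 0], 0.004], [[0, 0, 0], [0, 0, 0], 0.004], [[0, 0, 0], [0, 0, 0], 0.004], [[0, 0, 0], [0, 0, 0], 0.004], [[0, 0, 0], [0, 0, 0], 0.004], [[0, 0, 0], [0, 0, 0], 0.004]]}}

```text
clock: 12.15
position: [0.5377, 0.0945, 0.2202]
ee_rot: [0.729, 0.684, -0.001, -0.001]
ft_force: [-11.3, -0.5, 1.7]
grip_width: 0.123
grasp_force: 29.8
```

```bash
python3 d.py -.107 .03 .134; python3 -c "
from workcell import *
print(hand_in())"
```

```text
reader pos [-0.062   0.0294  0.2202] turn [-0.003  0.    -0.001] shift [ 0.0006 -0.0448  0.0863] F [-11.3  -0.5   1.7] 12.15
lid deg 29.55851894787768 radius 0.19245533548565538
the job is handed in; nothing more can be done
None
```

I handed the job in at about 12 s with the cassette ejected into the tray, the slide back at rest and the lid held steady at about 29.5° by the gripper; that the cassette lies fully flat I judged from its position only, as the overhead view could not show tilt.

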